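# Unpin the offset lever and hold it level over its fixture

### The job

The spare offset lever of the flask press is pinned to its wooden rest: pull the black-knobbed pin up out of it and let go of it in the small white tub, the lever staying on the rest. Then grip the lever's arm at its balance point, near the heavy boss, and hold it level and still about 3 cm clear above the metal fixture, its bore over the post and its eye over the fork. Finish while holding it there, touching neither fixture nor rest, and leave the hammer, the dental cast and the bottle where they are.

Things in the scene. Friction and masses are not known exactly. Their poses are not given: they have to be found in the camera images.
- lever: Dark steel lever, 222 mm long, 0.45 kg. Origin: underside centre of the round boss (40 mm diameter, 26 mm high, 10 mm upright bore on the origin); z up, x along the arm. Arm 14 mm wide (y), from z = 5 to 21 mm, x = 20 mm to a small eye at x = 190 mm. It starts lying on the rest, boss underside 40 mm above the bench, arm free with 37 mm of air under it. Balance point: x = 56, z = 13 mm.
- lever_balance (a point): The lever's balance point (centre of mass), in the middle of the arm 56 mm from the bore axis.
- lever_eye (a point): Underside centre of the eye at the lever's thin end (24 mm diameter, 16 mm high), 190 mm from the bore axis, 5 mm above the level of the boss underside.
- lever_rest: Wooden rest, fixed: plate 240 x 64 x 8 mm; at x = -90 mm a 50 x 50 mm bored block (top 40 mm above the bench) carries the boss, at x = +100 mm a 26 x 34 mm block (top 45 mm) carries the eye. Origin: underside centre; z up, x along the plate from boss to eye. Rest and fixture may change sides.
- pin: Pin, 94 mm long, 50 g, standing upright through the lever's bore into the rest: steel shaft 8 mm diameter, 54 mm long, loose by 1 mm all round; above it a collar 20 mm diameter that sits on the boss and a round black knob 18 mm diameter. Origin: lower tip, 12 mm above the bench at the start; z towards the knob. It must rise 54 mm to clear the lever.
- pin_knob (a point): Middle of the pin's knob, on its axis, 77 mm above the tip; the knob spans 60 to 94 mm above the tip.
- pin_mid (a point): Point on the pin's axis 45 mm above its tip.
- scrap_tub: Small open round white tub with a few burs in it, 89 mm outside diameter, 39 mm high, floor 3 mm thick, inside about 72 mm wide; loose, 0.3 kg. Origin: centre of its underside, z up. The pin may lean on the rim inside it.
- fixture: Metal fixture, fixed: plate 240 x 64 x 10 mm; at x = -90 mm a round seat (40 mm diameter, top 30 mm above the bench) with an upright 8 mm post, top 59 mm above the bench; at x = +100 mm a fork of two upright cheeks 28 mm apart, top 55 mm. Origin: underside centre; z up, x along the plate from post to fork.
- post_top (a point): Tip of the fixture's post, 59 mm above the bench; the lever's bore belongs above it.
- fork_mid (a point): Middle of the top of the fork, 55 mm above the bench, 190 mm from the post; the lever's eye belongs above it.
- plaster_hammer: Bystander: hammer with wooden handle, 188 mm long, lying behind the work. Origin: centre of its underside.
- cast_grey: Bystander: plaster dental cast, 49 x 60 x 36 mm, between the robot and the work. Origin: centre of its underside.
- monomer_bottle: Bystander: small brown dropper bottle, 34 mm diameter, 102 mm high, behind the work. Origin: centre of its underside.

How it is judged (in metres and radians):
On the way, in this order (a step that is already met when the one before it is completed fails the run):
1. the pin is pulled up clear of the lever, the lever still lying on its rest (height (world z) of pin above 0.067 m and height (world z) of lever below 0.05 m and contact force between pin and the fingers above 0.3 N and horizontal distance between lever and lever_rest below 0.12 m), for 0.1 s.
2. the pin is let go in the tub, the lever still lying on its rest (horizontal distance between pin_mid and scrap_tub below 0.05 m and height (world z) of pin_mid below 0.075 m and contact force between pin and the fingers below 0.1 N and contact force between pin and scrap_tub above 0.05 N and angle between scrap_tub's own z axis and vertical below 0.15 rad and height (world z) of lever below 0.05 m and contact force between lever and lever_rest above 0.5 N), for 0.2 s.
3. the lever is lifted off the rest in the gripper (height (world z) of lever above 0.05 m and contact force between lever and the fingers above 2 N and contact force between lever and lever_rest below 0.1 N), for 0.2 s.
At the end, for the whole second after the job is handed in: Lever held still, gripped within 20 mm of its balance point along the arm, level within 5 degrees, underside 10 to 60 mm above the post tip, bore within 12 mm of the post axis, eye within 15 mm of the fork's middle, touching neither fixture nor rest; pin released in the upright tub (horizontal distance between pin_mid and scrap_tub below 0.05 m and height (world z) of pin_mid below 0.075 m and contact force between pin and the fingers below 0.1 N and contact force between pin and scrap_tub above 0.05 N and angle between scrap_tub's own z axis and vertical below 0.15 rad and angle between lever's own z axis and vertical below 0.087 rad and contact force between lever and the fingers above 2 N and contact force between lever and fixture below 0.1 N and contact force between lever and lever_rest below 0.1 N and horizontal distance between lever and post_top below 0.012 m and horizontal distance between lever_eye and fork_mid below 0.015 m and height (world z) of lever between 0.069 and 0.119 m and linear speed of lever below 0.03 m/s and x of the grasp point in the frame of lever between 0.036 and 0.076 m); the arm keeps its last pose, push and grip.
It fails at once if a bystander (hammer, cast, bottle) is moved by more than 3 cm (distance of any of plaster_hammer, cast_grey, monomer_bottle from where it was at the start of the episode above 0.03 m).
It also fails if it takes over 54 s, if anything falls off the work surface, if the arm or the gripper's body presses on something with over 40 N, if the wrist force passes 120 N, or if a joint passes its speed limit or range.

### The arm

A 6-joint arm with a two-finger parallel gripper is mounted at the origin on a cart in front of the work surface, level with it; the furniture and walls round the work are solid. World frame = base frame: x ahead of the robot, y to its left, z up, the work surface at z = 0. Lengths are in m, angles in degrees, forces in N, time in s.
With the tool pointing down it reaches from about 0.4 to 0.825 m from the base axis. Payload 7 kg.
Tool frame: the origin (TCP) lies between the finger pads; the fingertips stand 25 mm ahead of it and the grasp point (between the pads) lies 6 mm ahead of it; z points along the fingers, y is the line along which they close (so a half turn about z gives the same grasp; the last joint's range is limited). The gripper opens to 88 mm and grips with 3 to 60 N. Pads are 19 mm wide; open, the fingers measure 130 mm over their backs; the gripper's body (78 mm by 193 mm) begins 47 mm behind the grasp point.
Start: joints at [92.309, 20.546, 0.682, 0, -70.136, -16.507], TCP at [0.166, 0.654, 0.252] pointing down, gripper open.
Joint ranges: [-176.03, 176.03], [-82.01, 121.73], [-58.28, 71.71], [-173.87, 95.51], [-174.79, -0.11], [-173.66, 173.66]. Speed limits (degrees/s): [136.94, 136.94, 172.46, 180, 180, 180].

### API

Orientations are given as [roll, pitch, yaw] about the fixed x, y, z axes, in that order (R = Rz(yaw) Ry(pitch) Rx(roll)).
In Python, from plant import r gives the robot as it stands.
- The arm moves only by the shell command python3 -m crank 'ROWS' [FORCE]. ROWS is JSON, a list of rows, each a list of 3 entries, a list of its own where there are three numbers: the turn, a rotation vector about the tool's x, y, z in degrees, then the shift along the tool's x, y, z in cm, then the closure, from -1 (fully open) to 1 (shut). In form: [[[wx, wy, wz], [dx, dy, dz], fingers], ...]. A call has 1 to 8 rows; each row shifts and turns the commanded pose from where the row before left it, along the tool's axes as they then stand; what a row does not reach is not made up. A row lasts 1/10 s, in which the tool goes at most 50 mm and 8.59 degrees, less where a joint would pass 70% of its speed; a pose out of reach is approached as far as the arm can. A call with a gripper value outside its range is refused whole. The fingers move at their own pace and stop on an object; FORCE is the grip in N (left out, the last holds). Time passes only in rows, so rows that do not move let the fingers close. It gives the time, the measured TCP pose, the force, the opening and the grip force at its end, in the units of the state.
- r.get_state(): the state, without advancing time (a new reading comes with each control period).
- r.capture(name): name is "side" or "top"; returns a dict with "color" (480x640x3 uint8, red, green, blue), "range_z" (480x640 float32, m along the optical axis (not along the pixel's ray), 0 where there is no reading), "intrinsics" (3x3 intrinsics, pixels), "k1" (the pictures are not rectified: a ray, as slopes to the right and down, at radius r is drawn at 1 + k1 r^2 times it, then the intrinsics apply), "world_from_camera" (4x4, takes a point from camera to world coordinates). Camera axes: x right, y down, z forward; pixel columns grow to the right and rows downward; lengths in m; the calibration is good to about 2 mm. A picture is of the moment at which its call begins.
- r.close_job(): hands the job in; it is judged then, once.
The state is a dict: "time_s": time; "joints": joint angles; "qd": joint speeds; "joint_torque": joint torques, N m; "tcp_pos": TCP position; "eef_rot": TCP orientation; "contact_force": force on the tool from outside, world axes, zero at the start; "moment": the same for the moment, N m; "gripper_width": finger opening in m; "gripper_force": force on a finger pad.
Only numpy, scipy, OpenCV 4.12 (cv2) and the standard library are available. Lean on these libraries where they do the work, as an engineer would, in place of code of your own. Each camera call takes 0.05 s, during which the arm holds its last target. There are 200 camera calls.

## Working session

There is one attempt and no reset: what is moved stays moved. The work goes in short steps, Python scripts to look and compute and a shell command to move; the robot and the scene stay as the last step left them, time stands still between calls to the robot, and variables do not carry over. Pictures are saved under pics/ and viewed, at most 10 in all, crops included, and the job is handed in when it is done.

```bash
mkdir -p pics; ls; cat > h.py <<'E'
import numpy as np, cv2
from plant import r
def cap(n):
    c=r.capture(n); return c
def cloud(c):
    K=np.array(c["intrinsics"]);k1=float(c["k1"]);Z=c["range_z"]
    v,u=np.mgrid[0:480,0:640]
    p=cv2.undistortPoints(np.stack([u.ravel(),v.ravel()],1).astype(np.float64).reshape(-1,1,2),K,np.array([k1,0,0,0,0.])).reshape(480,640,2)
    P=np.dstack([p[...,0]*Z,p[...,1]*Z,Z,np.ones_like(Z)])@np.array(c["world_from_camera"]).T
    P=P[...,:3].copy();P[Z<=0]=np.nan
    return P
def save(c,name): cv2.imwrite("pics/"+name,c["color"][...,::-1])
E
python3 - <<'E'
from h import *
for n in("top","side"):
    c=cap(n);save(c,n+"0.png");np.save(n+"0.npy",cloud(c));print(n,c["k1"],np.round(c["world_from_camera"],3).tolist(),c["intrinsics"])
print(r.get_state())
E
```

```text
pics
top -0.03378112694820452 [[-0.061, -0.973, 0.222, 0.315], [-0.998, 0.06, -0.012, 0.008], [-0.002, -0.222, -0.975, 1.259], [0.0, 0.0, 0.0, 1.0]] [[571.76607919   0.         314.5721849 ]
 [  0.         571.76607919 243.4513656 ]
 [  0.           0.           1.        ]]
side -0.056135516511109686 [[-0.953, -0.173, 0.247, 0.29], [-0.301, 0.499, -0.813, 0.863], [0.017, -0.849, -0.528, 0.657], [0.0, 0.0, 0.0, 1.0]] [[492.70630391   0.         315.93509536]
 [  0.         492.70630391 235.7055001 ]
 [  0.           0.           1.        ]]
{'time_s': 0.1, 'joints': array([ 9.23087951e+01,  2.05864074e+01,  6.41218707e-01, -1.78395584e-02,
       -7.01371566e+01, -1.65089522e+01]), 'qd': array([-0.0082348 , -0.0866353 ,  0.07425207,  0.16923673, -0.03394824,
       -0.12768254]), 'joint_torque': array([-8.46014300e-04, -5.84161699e+01,  2.93753546e+01,  7.01555237e+00,
        1.01990972e-02, -4.98977806e-05]), 'tcp_pos': array([0.16548456, 0.65399704, 0.25074314]), 'eef_rot': array([ 1.79916283e+02, -7.32169715e-03, -1.42062252e+01]), 'contact_force': array([ 0.24838428, -0.12059744, -0.39834272]), 'moment': array([-0.02935091, -0.01830221, -0.04091603]), 'gripper_force': 0.0, 'gripper_width': 0.08760484390140744}
```

View pics/top0.png

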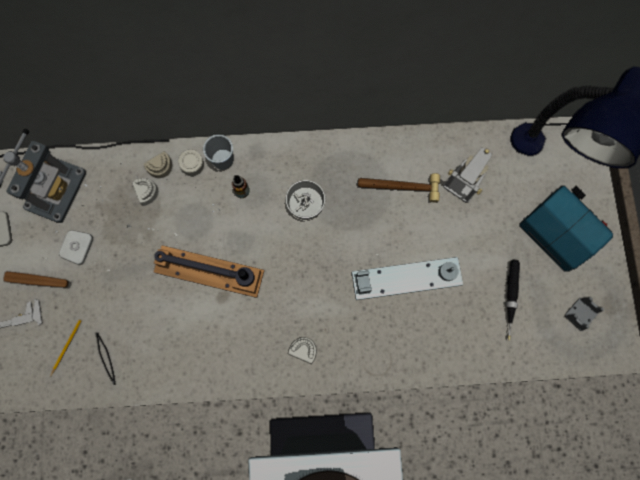

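View pics/side0.png

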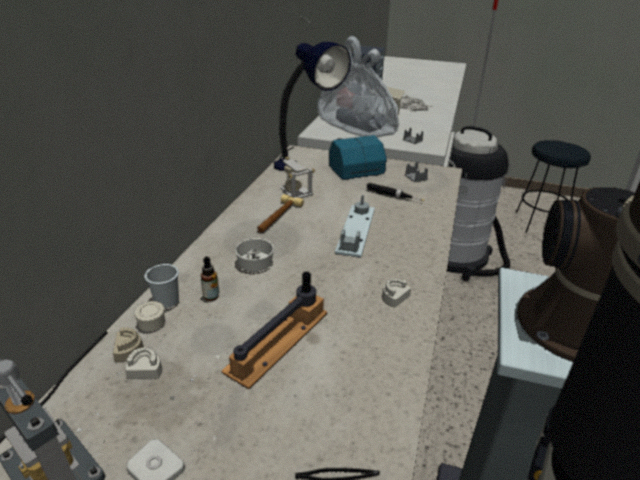

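The top picture shows the rest with the lever (boss and pin about (246,276), eye (160,257)), the tub (305,200), the fixture (post (449,270), fork (362,280)), the hammer (400,186), the bottle (239,186) and the cast (302,349). The side view agrees, with the pin upright at (306,285). Next I measure.

```bash
python3 - <<'E'
from h import *
P=np.load("top0.npy");S=np.load("side0.npy")
def reg(P,u0,u1,v0,v1,z0,z1):
    q=P[v0:v1,u0:u1].reshape(-1,3);return q[(q[:,2]>z0)&(q[:,2]<z1)]
def rect(q):
    b=cv2.minAreaRect((q[:,:2]*1000).astype(np.float32));return np.round(b[0],1),np.round(b[1],1),round(b[2],2)
def mid(q): return len(q),np.round((q.min(0)+q.max(0))/2,4),np.round(np.ptp(q,axis=0),3),np.round(np.median(q,0),4)
print("bench",np.nanmedian(P[300:330,200:280,2]))
print("rest",rect(reg(P,145,275,238,305,.004,.012)))
print("fix",rect(reg(P,340,475,250,305,.006,.015)))
print("pinknob",mid(reg(P,225,265,255,300,.085,.12)))
print("boss",mid(reg(P,225,265,255,300,.058,.072)))
a=reg(P,150,265,245,300,.053,.072);print("arm+boss",rect(a))
print("eye",mid(reg(P,150,171,245,275,.05,.075)))
print("tub",mid(reg(P,280,332,175,225,.033,.045)))
print("post",mid(reg(P,435,465,255,290,.045,.065)))
print("seat",mid(reg(P,435,465,255,290,.025,.035)))
print("fork",mid(reg(P,350,378,260,300,.045,.065)))
# side
print("S knob",mid(reg(S,295,318,268,300,.085,.12)))
print("S eye",mid(reg(S,230,252,335,362,.05,.075)))
print("S post",mid(reg(S,352,372,190,216,.045,.07)))
print("S tub",mid(reg(S,230,276,235,275,.033,.045)))
print("S fork",mid(reg(S,335,365,225,252,.045,.065)))
E
```

```text
bench -9.951597836121984e-06
rest (array([553.7, 232. ]), array([291. , 149.7]), 86.49)
fix (array([ 508.4, -203. ]), array([291.1, 118.3]), 80.77)
pinknob (74, array([0.5262, 0.1466, 0.0981]), array([0.018, 0.016, 0.024]), array([0.5249, 0.1466, 0.1039]))
boss (257, array([0.5264, 0.1581, 0.0651]), array([0.039, 0.06 , 0.013]), array([0.5275, 0.1517, 0.0652]))
arm+boss (array([556.6, 232.4]), array([220.2,  39.3]), 70.3)
eye (133, array([0.5807, 0.3213, 0.0579]), array([0.024, 0.034, 0.015]), array([0.5788, 0.3222, 0.0607]))
tub (211, array([0.6974, 0.0085, 0.0388]), array([0.089, 0.086, 0.011]), array([0.7101, 0.0065, 0.0382]))
post (15, array([ 0.5163, -0.2946,  0.0543]), array([0.008, 0.006, 0.015]), array([ 0.5151, -0.2955,  0.0578]))
seat (227, array([ 0.516 , -0.2967,  0.0301]), array([0.04, 0.04, 0.01]), array([ 0.5162, -0.2945,  0.0298]))
fork (105, array([ 0.5015, -0.1065,  0.0535]), array([0.044, 0.028, 0.015]), array([ 0.488 , -0.1056,  0.0546]))
S knob (117, array([0.5262, 0.1499, 0.0965]), array([0.018, 0.016, 0.022]), array([0.5251, 0.1529, 0.0997]))
S eye (243, array([0.5805, 0.3197, 0.0565]), array([0.024, 0.045, 0.012]), array([0.5772, 0.326 , 0.0593]))
S post (15, array([ 0.517 , -0.2936,  0.0538]), array([0.008, 0.007, 0.015]), array([ 0.5167, -0.294 ,  0.0536]))
S tub (216, array([0.6963, 0.0093, 0.0375]), array([0.086, 0.09 , 0.009]), array([ 0.6998, -0.0019,  0.0375]))
S fork (67, array([ 0.5021, -0.1038,  0.0515]), array([0.044, 0.032, 0.013]), array([ 0.488 , -0.0999,  0.0539]))
```

```bash
cat >> h.py <<'E'
from scipy.spatial.transform import Rotation as Ro
def go(pos,yaw):
    s=r.get_state();R=Ro.from_euler('xyz',s["eef_rot"],degrees=True);T=Ro.from_euler('xyz',[180,0,yaw],degrees=True)
    print("t",round(s["time_s"],2),"tcp",np.round(s["tcp_pos"],4),"rpy",np.round(s["eef_rot"],2),"w",round(s["gripper_width"],4),"F",np.round(s["contact_force"],1),"gf",round(s["gripper_force"],1),"j",np.round(s["joints"]))
    print("turn",np.round((R.inv()*T).as_rotvec(degrees=True),2),"shift now-axes cm",np.round(R.inv().apply(np.array(pos)-s["tcp_pos"])*100,2),"target-axes cm",np.round(T.inv().apply(np.array(pos)-s["tcp_pos"])*100,2))
E
python3 - <<'E'
from h import *
P=np.load("top0.npy");S=np.load("side0.npy")
b=np.array([.5262,.1475]);d=np.array([np.cos(np.radians(73.3)),np.sin(np.radians(73.3))])
for n,Q in(("top",P),("side",S)):
    q=Q.reshape(-1,3);q=q[np.isfinite(q[:,0])];q=q[(q[:,2]>.0585)&(q[:,2]<.064)]
    l=(q[:,:2]-b);s=l@d;t=l@np.array([-d[1],d[0]]);m=(s>.035)&(s<.165)&(abs(t)<.02)
    vx,vy,x,y=cv2.fitLine(q[m,:2].astype(np.float32),cv2.DIST_L2,0,.001,.001).ravel()
    print(n,m.sum(),np.degrees(np.arctan2(vy,vx)),"offset of axis at bore mm",1000*((b[0]-x)*-vy+(b[1]-y)*vx),q[m,2].mean())
    m=(s>.1)&(s<.22)&(abs(t)<.03);print(" tip s",s[m].max()) 
go([.5262,.1475,.25],-106.7)
E
python3 -m crank '[[[0,0,0],[2.96,2.52,0],-1],[[0,0,0],[2.96,2.52,0],-1],[[0,0,0],[2.96,2.52,0],-1],[[0,0,0],[2.96,2.52,0],-1],[[0,0,0],[2.96,2.52,0],-1],[[0,0,0],[2.96,2.52,0],-1],[[0,0,0],[2.96,2.52,0],-1],[[0,0,0],[2.96,2.52,0],-1]]' 20
```

```text
top 274 72.76017 offset of axis at bore mm -0.2639577020320319 0.061048074255234515
 tip s 0.20015837218168933
side 358 73.32597 offset of axis at bore mm -0.5569916919642912 0.06039822025228265
 tip s 0.20114490833317214
t 0.1 tcp [0.1655 0.654  0.2507] rpy [ 1.7992e+02 -1.0000e-02 -1.4210e+01] w 0.0876 F [ 0.2 -0.1 -0.4] gf 0.0 j [ 92.  21.   1.  -0. -70. -17.]
turn [ 6.000e-02 -7.000e-02  9.249e+01] shift now-axes cm [47.4  40.25  0.14] target-axes cm [ 38.15 -49.1    0.07]
time_s: 0.9
tcp_pos: [0.3462, 0.3993, 0.2514]
eef_rot: [180.0, 0.0, -14.2]
contact_force: [0.9, 0.1, 0.6]
gripper_width: 0.0875
gripper_force: 0.0
```

```bash
python3 -m crank '[[[0,0,0],[2.96,2.52,0],-1],[[0,0,0],[2.96,2.52,0],-1],[[0,0,0],[2.96,2.52,0],-1],[[0,0,0],[2.96,2.52,0],-1],[[0,0,0],[2.96,2.52,0],-1],[[0,0,0],[2.96,2.52,0],-1],[[0,0,0],[2.96,2.52,0],-1],[[0,0,0],[2.96,2.52,0],-1]]'
python3 -m crank '[[[0,0,8.4],[0,0,0],-1],[[0,0,8.4],[0,0,0],-1],[[0,0,8.4],[0,0,0],-1],[[0,0,8.4],[0,0,0],-1],[[0,0,8.4],[0,0,0],-1],[[0,0,8.4],[0,0,0],-1],[[0,0,8.4],[0,0,0],-1],[[0,0,8.4],[0,0,0],-1]]'
python3 -m crank '[[[0,0,8.4],[0,0,0],-1],[[0,0,8.4],[0,0,0],-1],[[0,0,8.4],[0,0,0],-1],[[0,0,0.3],[0,0,0],-1],[[0,0,0],[0,0,0],-1]]'
python3 - <<'E'
from h import *
go([.5262,.148,.097],-106.9)
E
```

```text
time_s: 1.7
tcp_pos: [0.5263, 0.1458, 0.2514]
eef_rot: [180.0, 0.0, -14.2]
contact_force: [1.3, 1.2, -0.0]
gripper_width: 0.0875
gripper_force: 0.0
time_s: 2.5
tcp_pos: [0.5256, 0.1472, 0.2512]
eef_rot: [180.0, -0.0, -81.8]
contact_force: [0.2, 0.4, -0.4]
gripper_width: 0.0876
gripper_force: 0.0
time_s: 3.0
tcp_pos: [0.5257, 0.1473, 0.2514]
eef_rot: [180.0, -0.0, -106.7]
contact_force: [0.1, 0.3, -0.5]
gripper_width: 0.0877
gripper_force: 0.0
t 3.0 tcp [0.5257 0.1473 0.2514] rpy [ 1.7998e+02 -2.0000e-02 -1.0667e+02] w 0.0877 F [ 0.1  0.3 -0.5] gf 0.0 j [ 36.   8. -16.  -0. -66. -53.]
turn [ 0.02 -0.02  0.23] shift now-axes cm [-0.09 -0.03 15.44] target-axes cm [-0.09 -0.03 15.44]
```

```bash
python3 -m crank '[[[0,0,0.2],[-0.1,0,3],-1],[[0,0,0],[0,0,3],-1],[[0,0,0],[0,0,3],-1],[[0,0,0],[0,0,2.5],-1],[[0,0,0],[0,0,2],-1],[[0,0,0],[0,0,1.2],-1],[[0,0,0],[0,0,0.7],-1],[[0,0,0],[0,0,0],-1]]'
python3 -m crank '[[[0,0,0],[0,0,0],0.3],[[0,0,0],[0,0,0],0.8],[[0,0,0],[0,0,0],0.8],[[0,0,0],[0,0,0],0.8],[[0,0,0],[0,0,0],1],[[0,0,0],[0,0,0],1],[[0,0,0],[0,0,0],1],[[0,0,0],[0,0,0],1]]' 20
python3 - <<'E'
from h import *
go([.5262,.148,.17],-106.9)
E
```

```text
time_s: 3.8
tcp_pos: [0.526, 0.1482, 0.0971]
eef_rot: [180.0, -0.0, -107.0]
contact_force: [-0.3, 0.5, 0.8]
gripper_width: 0.0873
gripper_force: 0.0
time_s: 4.6
tcp_pos: [0.5261, 0.1483, 0.0975]
eef_rot: [180.0, -0.0, -107.1]
contact_force: [0.2, -0.4, -0.2]
gripper_width: 0.0289
gripper_force: 0.0
t 4.6 tcp [0.5261 0.1483 0.0975] rpy [ 180.    -0.  -107.1] w 0.0289 F [ 0.2 -0.4 -0.2] gf 0.0 j [ 36.  17. -27.   0. -46. -53.]
turn [ 0.  -0.  -0.2] shift now-axes cm [ 0.02 -0.02 -7.25] target-axes cm [ 0.02 -0.02 -7.25]
```

```bash
python3 -m crank '[[[0,0,0],[0,0,0],1],[[0,0,0],[0,0,0],1],[[0,0,0],[0,0,0],1],[[0,0,0],[0,0,0],1],[[0,0,0],[0,0,0],1]]' 20
python3 -m crank '[[[0,0,0],[0,0,-0.5],1],[[0,0,0],[0,0,-0.5],1],[[0,0,0],[0,0,-1],1],[[0,0,0],[0,0,-1],1],[[0,0,0],[0,0,-1],1]]'
```

```text
time_s: 5.1
tcp_pos: [0.5261, 0.1483, 0.0975]
eef_rot: [180.0, -0.0, -107.1]
contact_force: [-0.2, 0.2, 0.0]
gripper_width: 0.0175
gripper_force: 20.0
time_s: 5.6
tcp_pos: [0.5263, 0.1484, 0.1389]
eef_rot: [-180.0, 0.0, -107.1]
contact_force: [0.6, 0.4, -0.5]
gripper_width: 0.0174
gripper_force: 20.0
```

```bash
python3 -m crank '[[[0,0,0],[0,0,-1.5],1],[[0,0,0],[0,0,-1.5],1],[[0,0,0],[0,0,-1],1],[[0,0,0],[0,0,0],1],[[0,0,0],[0,0,0],1]]'
python3 - <<'E'
from h import *
c=cap("side");save(c,"s1.png");cv2.imwrite("pics/s1c.png",cv2.resize(c["color"][180:400,180:420,::-1],None,fx=2.5,fy=2.5))
go([.6965,.009,.18],-106.9)
E
```

```text
time_s: 6.1
tcp_pos: [0.5259, 0.1483, 0.1775]
eef_rot: [180.0, 0.0, -107.1]
contact_force: [0.3, -0.4, 0.1]
gripper_width: 0.0178
gripper_force: 20.0
t 6.15 tcp [0.5257 0.1481 0.1771] rpy [ 1.7996e+02 -2.0000e-02 -1.0711e+02] w 0.0172 F [-0.2 -0.5 -1. ] gf 20.0 j [ 36.  12. -22.  -0. -56. -53.]
turn [ 0.04 -0.02 -0.21] shift now-axes cm [  8.27 -20.41  -0.3 ] target-axes cm [  8.35 -20.38  -0.29]
```

View pics/s1c.png

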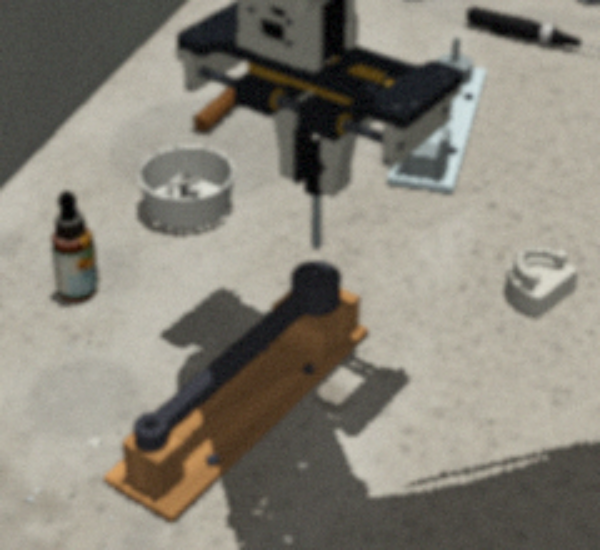

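The pin hangs upright in the fingers, its tip (crop (317,245)) clear of the boss (316,285). The lever is still on the rest and the tub is at (187,190). On to the tub.

```bash
python3 -m crank '[[[0,0,0],[1.04,-2.55,0],1],[[0,0,0],[1.04,-2.55,0],1],[[0,0,0],[1.04,-2.55,0],1],[[0,0,0],[1.04,-2.55,0],1],[[0,0,0],[1.04,-2.55,0],1],[[0,0,0],[1.04,-2.55,0],1],[[0,0,0],[1.04,-2.55,0],1],[[0,0,0],[1.04,-2.55,0],1]]'
python3 -m crank '[[[0,0,0],[0,0,0],1],[[0,0,0],[0,0,2],1],[[0,0,0],[0,0,2],1],[[0,0,0],[0,0,2],1],[[0,0,0],[0,0,1],1],[[0,0,0],[0,0,0.7],1],[[0,0,0],[0,0,0],1],[[0,0,0],[0,0,0],1]]'
python3 - <<'E'
from h import *
go([.6965,.009,.0955],-106.9)
for n in("top",):
    c=cap(n);P=cloud(c)
    q=P[165:235,270:340].reshape(-1,3);q=q[(q[:,2]>.033)&(q[:,2]<.043)];print("tub",q.min(0),q.max(0))
E
```

```text
time_s: 6.95
tcp_pos: [0.697, 0.0079, 0.1761]
eef_rot: [179.9, -0.1, -107.1]
contact_force: [0.4, 0.8, -0.3]
gripper_width: 0.0176
gripper_force: 20.0
time_s: 7.75
tcp_pos: [0.697, 0.0089, 0.1012]
eef_rot: [-180.0, 0.0, -107.1]
contact_force: [0.1, 1.4, -0.6]
gripper_width: 0.0177
gripper_force: 20.0
t 7.75 tcp [0.697  0.0089 0.1012] rpy [-1.7995e+02  1.0000e-02 -1.0708e+02] w 0.0177 F [ 0.1  1.4 -0.6] gf 20.0 j [ 17.  29.  -6.   0. -54. -34.]
turn [-0.05  0.01 -0.18] shift now-axes cm [0.01 0.05 0.57] target-axes cm [0.01 0.05 0.57]
tub [ 0.65872935 -0.03460267  0.03319771] [0.72667142 0.04943332 0.04265894]
```

Centred over the tub, with the tip about 15 mm up. I lower gently, then release.

```bash
python3 -m crank '[[[0,0,0],[0,0,0.3],1],[[0,0,0],[0,0,0.3],1],[[0,0,0],[0,0,0.1],1],[[0,0,0],[0,0,0],1]]'
python3 -m crank '[[[0,0,0],[0,0,0],-1],[[0,0,0],[0,0,0],-1],[[0,0,0],[0,0,0],-1],[[0,0,0],[0,0,0],-1],[[0,0,0],[0,0,0],-1],[[0,0,0],[0,0,0],-1],[[0,0,0],[0,0,0],-1],[[0,0,0],[0,0,0],-1]]'
python3 -m crank '[[[0,0,0],[0,0,-1],-1],[[0,0,0],[0,0,-1],-1],[[0,0,0],[0,0,-2],-1],[[0,0,0],[0,0,-2.5],-1],[[0,0,0],[0,0,-2],-1],[[0,0,0],[0,0,0],-1]]'
python3 - <<'E'
from h import *
c=cap("side");cv2.imwrite("pics/s2c.png",cv2.resize(c["color"][180:400,180:420,::-1],None,fx=2.5,fy=2.5))
go([.6965,.009,.0955],-106.9)
E
```

```text
time_s: 8.2
tcp_pos: [0.6965, 0.0087, 0.0934]
eef_rot: [180.0, -0.0, -107.1]
contact_force: [0.4, 0.2, -1.5]
gripper_width: 0.0172
gripper_force: 20.0
time_s: 9.0
tcp_pos: [0.6966, 0.0088, 0.0935]
eef_rot: [180.0, -0.0, -107.1]
contact_force: [-0.1, 0.2, 0.2]
gripper_width: 0.0759
gripper_force: 0.0
time_s: 9.6
tcp_pos: [0.6987, 0.0089, 0.1837]
eef_rot: [-179.6, 0.2, -107.1]
contact_force: [-0.6, 0.3, -0.3]
gripper_width: 0.0876
gripper_force: 0.0
t 9.65 tcp [0.6978 0.009  0.1817] rpy [-1.7977e+02  1.3000e-01 -1.0709e+02] w 0.0876 F [-0.4 -0.4 -0.4] gf 0.0 j [ 17.  25.  -2.   0. -63. -34.]
turn [-0.23  0.13 -0.19] shift now-axes cm [0.06 0.16 8.62] target-axes cm [0.03 0.12 8.62]
```

View pics/s2c.png

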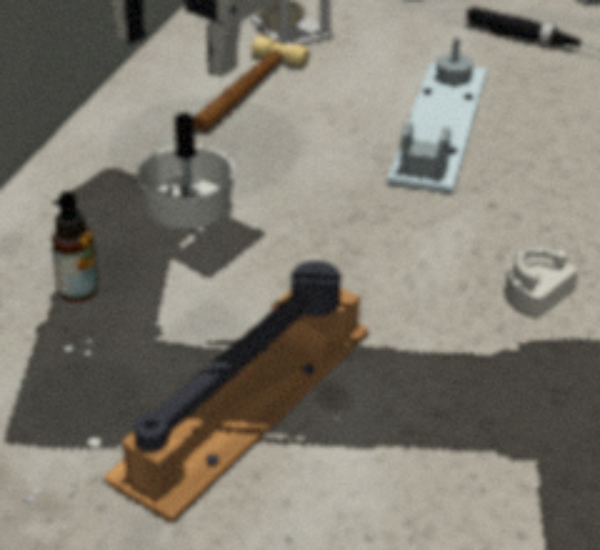

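The pin stands upright in the tub (crop (185,150)) and the lever lies on the rest, bore open. I check the lever pose again now that it is unobstructed.

```bash
python3 - <<'E'
from h import *
b=np.array([.5262,.148]);d=np.array([np.cos(np.radians(73.1)),np.sin(np.radians(73.1))])
for n in("top","side"):
    q=cloud(cap(n)).reshape(-1,3);q=q[np.isfinite(q[:,0])];q=q[(q[:,2]>.0575)&(q[:,2]<.07)]
    l=(q[:,:2]-b);s=l@d;t=l@np.array([-d[1],d[0]]);m=(s>.035)&(s<.165)&(abs(t)<.02)&(q[:,2]<.064)
    vx,vy,x,y=cv2.fitLine(q[m,:2].astype(np.float32),cv2.DIST_L2,0,.001,.001).ravel()
    m2=(s>-.03)&(s<.03)&(abs(t)<.03)&(q[:,2]>.063)
    m3=(s>.1)&(s<.23)&(abs(t)<.03)
    print(n,m.sum(),np.degrees(np.arctan2(vy,vx)),"axis t at bore",1000*((b[0]-x)*-vy+(b[1]-y)*vx),"boss s",s[m2].min(),s[m2].max(),"t",t[m2].min(),t[m2].max(),"eye end",s[m3].max())
go([.5425,.2016,.12],-106.9)
E
```

```text
Traceback (most recent call last):
cv2.error: OpenCV(4.12.0) /io/opencv/modules/imgproc/src/linefit.cpp:50: error: (-215:Assertion failed) count > 0 in function 'fitLine2D_wods'
```

```bash
python3 - <<'E'
from h import *
b=np.array([.5262,.148]);d=np.array([np.cos(np.radians(73.1)),np.sin(np.radians(73.1))])
for n in("side",):
    q=cloud(cap(n)).reshape(-1,3);q=q[np.isfinite(q[:,0])];q=q[(q[:,2]>.0575)&(q[:,2]<.07)]
    l=(q[:,:2]-b);s=l@d;t=l@np.array([-d[1],d[0]]);m=(s>.035)&(s<.165)&(abs(t)<.02)&(q[:,2]<.064)
    vx,vy,x,y=cv2.fitLine(q[m,:2].astype(np.float32),cv2.DIST_L2,0,.001,.001).ravel()
    m2=(s>-.03)&(s<.03)&(abs(t)<.03)&(q[:,2]>.063)
    m3=(s>.1)&(s<.23)&(abs(t)<.03)
    print(n,m.sum(),np.degrees(np.arctan2(vy,vx)),"axis t at bore",1000*((b[0]-x)*-vy+(b[1]-y)*vx),"boss s",s[m2].min(),s[m2].max(),"t",t[m2].min(),t[m2].max(),"eye end",s[m3].max())
go([.5425,.2016,.12],-106.9)
E
```

```text
side 392 73.658005 axis t at bore -0.10464006398496276 boss s -0.01868132326662082 0.028509908049355114 t -0.019792622362176975 0.019286820045005062 eye end 0.20103026313633576
t 9.75 tcp [0.6964 0.0088 0.1789] rpy [-1.7999e+02  3.0000e-02 -1.0711e+02] w 0.0877 F [ 0.7 -0.5 -0.5] gf 0.0 j [ 17.  25.  -2.  -0. -63. -34.]
turn [-0.01  0.03 -0.21] shift now-axes cm [-13.9   20.38   5.89] target-axes cm [-13.97  20.33   5.89]
```

```bash
python3 -m crank '[[[0,0,-0.1],[-1.74,2.55,0],-1],[[0,0,0],[-1.74,2.55,0],-1],[[0,0,0],[-1.74,2.55,0],-1],[[0,0,0],[-1.74,2.55,0],-1],[[0,0,0],[-1.74,2.55,0],-1],[[0,0,0],[-1.74,2.55,0],-1],[[0,0,0],[-1.74,2.55,0],-1],[[0,0,0],[-1.74,2.55,0],-1]]'
python3 -m crank '[[[0,0,0],[0,0,2],-1],[[0,0,0],[0,0,2],-1],[[0,0,0],[0,0,1.5],-1],[[0,0,0],[0,0,0],-1]]'
python3 - <<'E'
from h import *
go([.5425,.2016,.059],-106.8)
E
```

```text
time_s: 10.55
tcp_pos: [0.541, 0.2021, 0.1778]
eef_rot: [179.9, -0.1, -107.0]
contact_force: [0.4, 1.1, -0.4]
gripper_width: 0.0878
gripper_force: 0.0
time_s: 10.95
tcp_pos: [0.5405, 0.2006, 0.1208]
eef_rot: [179.8, -0.2, -107.0]
contact_force: [-0.1, -0.0, 0.4]
gripper_width: 0.0876
gripper_force: 0.0
t 10.95 tcp [0.5405 0.2006 0.1208] rpy [ 179.8    -0.24 -107.01] w 0.0876 F [-0.1 -0.   0.4] gf 0.0 j [ 40.  18. -21.  -0. -51. -57.]
turn [ 0.2  -0.24 -0.21] shift now-axes cm [-0.18 -0.18  6.18] target-axes cm [-0.15 -0.16  6.18]
```

```bash
python3 -m crank '[[[0,0,-0.2],[-0.1,-0.1,1.5],-1],[[0,0,0],[0,0,1.5],-1],[[0,0,0],[0,0,1.5],-1],[[0,0,0],[0,0,1],-1],[[0,0,0],[0,0,0.6],-1],[[0,0,0],[0,0,0],-1],[[0,0,0],[0,0,0],-1]]'
python3 - <<'E'
from h import *
go([.5425,.2016,.059],-106.8)
E
```

```text
time_s: 11.65
tcp_pos: [0.5439, 0.2024, 0.0631]
eef_rot: [-180.0, 0.0, -106.8]
contact_force: [-0.2, 0.2, -0.1]
gripper_width: 0.0879
gripper_force: 0.0
t 11.65 tcp [0.5439 0.2024 0.0631] rpy [-1.7998e+02  2.0000e-02 -1.0679e+02] w 0.0879 F [-0.2  0.2 -0.1] gf 0.0 j [ 40.  23. -24.   0. -43. -57.]
turn [-0.02  0.02  0.01] shift now-axes cm [0.11 0.11 0.41] target-axes cm [0.11 0.11 0.41]
```

```bash
python3 -m crank '[[[0,0,0],[0.1,0.1,0.4],-1],[[0,0,0],[0,0,0],0],[[0,0,0],[0,0,0],0.5],[[0,0,0],[0,0,0],1],[[0,0,0],[0,0,0],1],[[0,0,0],[0,0,0],1],[[0,0,0],[0,0,0],1],[[0,0,0],[0,0,0],1]]' 45
python3 -m crank '[[[0,0,0],[0,0,0],1],[[0,0,0],[0,0,0],1],[[0,0,0],[0,0,0],1],[[0,0,0],[0,0,0],1],[[0,0,0],[0,0,0],1],[[0,0,0],[0,0,0],1],[[0,0,0],[0,0,0],1],[[0,0,0],[0,0,0],1]]' 45
```

```text
time_s: 12.45
tcp_pos: [0.5423, 0.2015, 0.0586]
eef_rot: [-180.0, -0.0, -106.8]
contact_force: [0.7, 0.2, -0.5]
gripper_width: 0.0371
gripper_force: 0.0
time_s: 13.25
tcp_pos: [0.5423, 0.2015, 0.0586]
eef_rot: [180.0, -0.0, -106.8]
contact_force: [-0.7, -0.1, -0.5]
gripper_width: 0.0138
gripper_force: 45.0
```

```bash
python3 -m crank '[[[0,0,0],[0,0,-0.5],1],[[0,0,0],[0,0,-0.8],1],[[0,0,0],[0,0,-1],1],[[0,0,0],[0,0,-1.2],1],[[0,0,0],[0,0,-1.2],1],[[0,0,0],[0,0,-1],1],[[0,0,0],[0,0,-0.5],1],[[0,0,0],[0,0,0],1]]' 45
cat > lev.py <<'E'
from h import *
# lever pose from the clouds, given rough boss xy b and angle a (deg), min height z
def lev(n,b,a,z,tag=None):
    c=cap(n)
    if tag: cv2.imwrite("pics/"+tag,c["color"][...,::-1])
    q=cloud(c).reshape(-1,3);q=q[np.isfinite(q[:,0])];q=q[(q[:,2]>z)&(q[:,2]<z+.045)]
    b=np.array(b);d=np.array([np.cos(np.radians(a)),np.sin(np.radians(a))]);l=q[:,:2]-b;s=l@d;t=l@[-d[1],d[0]]
    m=(s>.09)&(s<.17)&(abs(t)<.012);e=(s>.1)&(s<.23)&(abs(t)<.03);o=(s>-.05)&(s<.02)&(abs(t)<.035)
    print(n,"arm n",m.sum(),"zmax-ish arm",np.percentile(q[m,2],80) if m.any() else 0,"t arm",np.median(t[m]) if m.any() else 0)
    if e.any(): print(" eye end s",s[e].max(),"eye t",[f(t[e&(s>.178)]) for f in(np.min,np.max)],"top z",np.percentile(q[e&(s>.178),2],80))
    if o.any(): print(" boss s min",s[o].min(),"t",t[o].min(),t[o].max(),"top z",np.percentile(q[o,2],80))
E
python3 - <<'E'
from lev import *
go([.5425,.2016,.118],-106.8)
for n in("top","side"): lev(n,[.5262,.148],73.2,.09)
E
```

```text
time_s: 14.05
tcp_pos: [0.5427, 0.2019, 0.1217]
eef_rot: [-179.9, 0.1, -106.8]
contact_force: [1.2, 0.2, -5.0]
gripper_width: 0.0137
gripper_force: 45.0
t 14.05 tcp [0.5427 0.2019 0.1217] rpy [-1.7994e+02  9.0000e-02 -1.0679e+02] w 0.0137 F [ 1.2  0.2 -5. ] gf 45.0 j [ 40.  18. -21.   0. -50. -57.]
turn [-0.06  0.09  0.01] shift now-axes cm [0.03 0.01 0.37] target-axes cm [0.03 0.01 0.37]
top arm n 0 zmax-ish arm 0 t arm 0
 boss s min -0.020102412684836674 t -0.019894827465762523 0.019072822806500512 top z 0.13015283972289599
side arm n 419 zmax-ish arm 0.12337972698821902 t arm 0.004906981002096089
 eye end s 0.2017903674765528 eye t [np.float64(-0.010885086541453266), np.float64(0.01227284740594086)] top z 0.12281277014980074
 boss s min 0.004135669589575417 t 0.004558330461714859 0.018073318209470033 top z 0.1177168214896173
```

```bash
python3 - <<'E'
from lev import *
go([.5122,-.2387,.1215],-85.6)
E
```

```text
t 14.15 tcp [0.542  0.2015 0.1204] rpy [ 179.98   -0.   -106.81] w 0.0141 F [-0.6  1.  -5.4] gf 45.0 j [ 40.  18. -21.  -0. -50. -57.]
turn [ 2.000e-02 -0.000e+00 -2.121e+01] shift now-axes cm [43.   -9.87 -0.11] target-axes cm [43.66  6.35 -0.11]
```

```bash
python3 -m crank '[[[0,0,0],[1,-0.22,0],1],[[0,0,0],[2,-0.46,0],1],[[0,0,0],[3,-0.69,0],1],[[0,0,0],[3,-0.69,0],1],[[0,0,0],[3,-0.69,0],1],[[0,0,0],[3,-0.69,0],1],[[0,0,0],[3,-0.69,0],1],[[0,0,0],[3,-0.69,0],1]]'
python3 -m crank '[[[0,0,0],[3,-0.69,0],1],[[0,0,0],[3,-0.69,0],1],[[0,0,0],[3,-0.69,0],1],[[0,0,0],[3,-0.69,0],1],[[0,0,0],[3,-0.69,0],1],[[0,0,0],[3,-0.69,0],1],[[0,0,0],[2,-0.46,0],1],[[0,0,0],[1.4,-0.3,0],1]]'
python3 -m crank '[[[0,0,-3],[0,0,0],1],[[0,0,-4],[0,0,0],1],[[0,0,-4],[0,0,0],1],[[0,0,-4],[0,0,0],1],[[0,0,-4],[0,0,0],1],[[0,0,-2.2],[0,0,0],1],[[0,0,0],[0,0,0],1],[[0,0,0],[0,0,0],1]]'
python3 - <<'E'
from lev import *
go([.5122,-.2387,.1086],-85.6)
E
```

```text
time_s: 14.95
tcp_pos: [0.5266, -0.0159, 0.1202]
eef_rot: [180.0, -0.0, -106.8]
contact_force: [0.1, 0.1, -4.7]
gripper_width: 0.0137
gripper_force: 45.0
time_s: 15.75
tcp_pos: [0.5112, -0.2347, 0.1201]
eef_rot: [179.9, -0.0, -106.9]
contact_force: [-0.5, -0.4, -3.6]
gripper_width: 0.0132
gripper_force: 45.0
time_s: 16.55
tcp_pos: [0.5123, -0.2326, 0.1204]
eef_rot: [180.0, 0.0, -85.7]
contact_force: [0.1, 0.7, -4.4]
gripper_width: 0.0139
gripper_force: 45.0
t 16.55 tcp [ 0.5123 -0.2326  0.1204] rpy [ 1.7997e+02  1.0000e-02 -8.5670e+01] w 0.0139 F [ 0.1  0.7 -4.4] gf 45.0 j [ -4.  17. -23.  -0. -50.   9.]
turn [ 0.03  0.01 -0.07] shift now-axes cm [0.61 0.06 1.18] target-axes cm [0.61 0.06 1.18]
```

```bash
python3 -m crank '[[[0,0,0],[0.3,0,0],1],[[0,0,0],[0.3,0.05,0.3],1],[[0,0,0],[0,0,0.4],1],[[0,0,0],[0,0,0.4],1],[[0,0,0],[0,0,0.1],1],[[0,0,0],[0,0,0],1],[[0,0,0],[0,0,0],1]]'
python3 - <<'E'
from lev import *
go([.5122,-.2387,.1086],-85.6)
lev("top",[.5165,-.2945],94.4,.085,"top9.png")
lev("side",[.5165,-.2945],94.4,.085)
c=cap("side");cv2.imwrite("pics/s9c.png",cv2.resize(c["color"][150:310,200:420,::-1],None,fx=3,fy=3))
E
```

```text
time_s: 17.25
tcp_pos: [0.5128, -0.2384, 0.1086]
eef_rot: [180.0, -0.0, -85.6]
contact_force: [-0.1, 0.1, -4.8]
gripper_width: 0.0134
gripper_force: 45.0
t 17.25 tcp [ 0.5128 -0.2384  0.1086] rpy [180.    -0.   -85.59] w 0.0134 F [-0.1  0.1 -4.8] gf 45.0 j [ -5.  18. -24.   0. -48.  10.]
turn [ 0.   -0.    0.01] shift now-axes cm [ 0.02  0.07 -0.  ] target-axes cm [ 0.02  0.07 -0.  ]
top arm n 177 zmax-ish arm 0.11222588430392318 t arm -0.001141291871495721Traceback (most recent call last):
  File "<stdin>", line 3, in <module>
  File "lev.py", line 10, in lev
    if e.any(): print(" eye end s",s[e].max(),"eye t",[f(t[e&(s>.178)]) for f in(np.min,np.max)],"top z",np.percentile(q[e&(s>.178),2],80))
                                                       ~^^^^^^^^^^^^^^^
    return _wrapreduction(a, np.minimum, 'min', axis, None, out,
                          keepdims=keepdims, initial=initial, where=where)
    return ufunc.reduce(obj, axis, dtype, out, **passkwargs)
           ~~~~~~~~~~~~^^^^^^^^^^^^^^^^^^^^^^^^^^^^^^^^^^^^^
ValueError: zero-size array to reduction operation minimum which has no identity
```

View pics/top9.png

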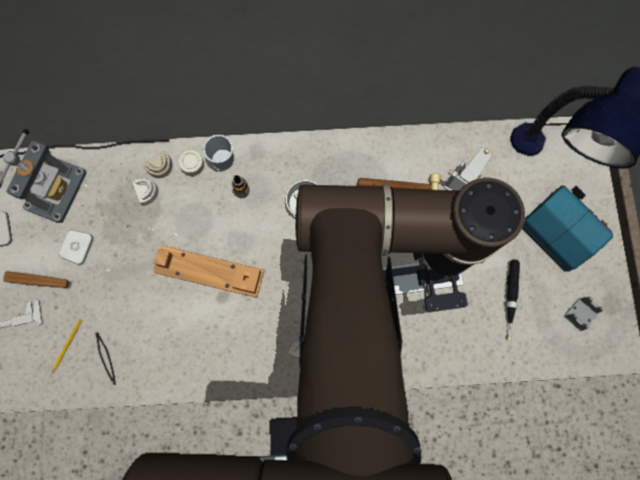

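The top view is blocked by the arm (elbow at (350,220)), and the empty rest shows at (208,272). I check from the side.

```bash
python3 - <<'E'
from lev import *
c=cap("side");cv2.imwrite("pics/s9d.png",cv2.resize(c["color"][150:310,200:420,::-1],None,fx=3,fy=3))
lev("side",[.5165,-.2945],94.4,.085)
E
```

```text
side arm n 106 zmax-ish arm 0.11221207675523759 t arm -0.0005812207820133983
 eye end s 0.20457547642529156 eye t [np.float64(-0.014016565286735483), np.float64(0.009298811531718744)] top z 0.1115530862886768
 boss s min -0.007392107870836186 t -0.018096350365881284 -0.000957093232903563 top z 0.11713307413440244
```

View pics/s9d.png

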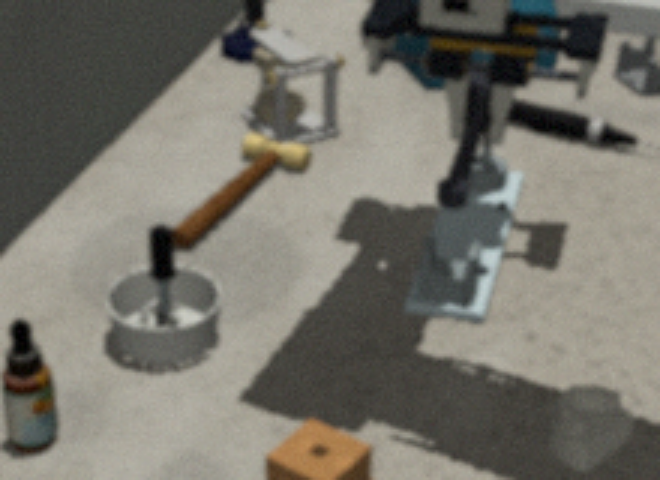

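The lever is held level above the fixture, its eye (crop (453,190)) over the fork. The eye is about 3 mm off and the underside about 90 mm above the bench. The pin still stands in the tub (163,265). All of this is within tolerance, so I hand in.

```bash
python3 - <<'E'
from plant import r
print(r.close_job())
E
```

```text
the job is handed in; nothing more can be done
None
```

I handed the job in at about 17 s with the pin released in the tub and the lever gripped near its balance point, level about 3 cm above the post; my last side-view check put the eye about 3 mm off the fork's middle, but hid most of the boss, so the bore-over-post position rests on the grip geometry, and no verdict was returned.

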